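# Cap the plinth drum and hold the marking gauge over it

### The job

Set the loose wooden cap, spigot down, onto the hollow plinth drum in the marking gauge so that it sits fully home and level, and let go of it. Then pinch the gauge arm's grip so that its lock button is pressed in, draw the arm out until the scale reads 60 mm, which brings the needle over the middle of the cap for marking, and finish while still holding the arm there, because its spring pulls it back as soon as it is let go. Leave the glue bottle, the lidded paint pot and the small figure where they are.

Things in the scene. Friction and masses are not known exactly. Their poses are not given: they have to be found in the camera images.
- cap: Loose turned wooden disc, 16 mm high in all, standing spigot down on the desk. Origin at the centre of its underside (the spigot's lower end), z up. From there: spigot 37 mm diameter, 6 mm high, lower edge chamfered 2 mm; above it the flange, 50 mm diameter, from 6 to 16 mm. Grip the flange across its diameter. About 40 g.
- gauge: Marking gauge, fixed to the desk on 14 mm rubber feet. Grey base plate 96 mm (x) by 240 (y), top 24 mm up; origin on the desk under the drum's axis, z up; plate from y = 40 to -200. Drum: hollow turned wood, 46 mm outside, bore 40, rim 64 mm up, in a 60 mm metal ring. Post at y = -152; on it the arm's sleeve, 24 mm wide, y = -108 to -199, top 131 mm up; catch window to x = -22, y = -104 to -136.
- rim (a point): Centre of the drum's open rim, 64 mm above the desk; axes as the gauge's. With the cap fully home the cap's origin lies 6 mm below this point.
- gauge_arm: Telescoping arm; origin = middle of its pinch grip, axes as the gauge's (+y draws it out). Parked at gauge (0, -83, 114) mm. Grip: black block 24 mm in x, 34 in y, 26 high, with a ribbed pad on its +x side (face at x = 15) and the lock button on its -x side (face at -20, pressed -15.5). Pinch it across x from above: 35 mm wide, 30.5 with the button in. The needle's nose reaches 30 mm ahead (+y).
- button_face (a point): Centre of the outer face of the lock button, a ribbed steel pad 18 mm in y and 16 mm high on the -x side of the grip; axes as the gauge's; it is pressed in the +x direction.
- needle_tip (a point): Point of the needle that hangs from the nose, 23 mm ahead of (+y) and 36 mm below the middle of the grip, 78 mm above the desk: it passes 4 mm over the top of a seated cap. Parked it is 60 mm from the drum's axis.
- scale_reading (a joint): How far the arm is drawn out, in m, same as the scale: 0 parked, end stop 0.075, 0.06 = the 60 mm mark, needle over the drum's axis. The bar has a full-width mark every 10 mm and a half-width one every 5 mm, read at the sleeve's mouth. A spring pulls it home with 3 N parked, 4.5 N at 60 mm. Parked, it is locked with about 1 mm of play.
- lock_press (a joint): How far the lock button is pressed in, in m: 0 out, 0.0045 fully in; sprung, 2 N to start, 5 N fully in. Pressed more than 0.0035 it takes the catch hook out of its window so that the arm can be drawn out; it must stay pressed for the first 12 mm. If the arm is let go it runs home and catches again.
- glue: Bystander: slim glue bottle with a pointed nozzle, 33 mm diameter, 107 mm tall, standing; origin at the centre of its underside.
- pot_ochre: Bystander: squat lidded paint pot, 42 x 38 mm, 46 mm tall, standing; origin at the centre of its underside.
- figure_red: Bystander: small game figure lying on the desk, 35 x 22 x 12 mm; origin at the centre of its underside.
There are look-alikes about, which are no part of the job. What is meant by the cap is not blue or red, and is the larger of those in its own colour.

How it is judged:
On the way, in this order (a step that is already met when the one before it is completed fails the run):
1. the cap sits fully home and level on the drum and is let go, the arm still parked (horizontal distance between cap and rim below 0.003 m and z of cap in the frame of rim below -0.0045 m and angle between cap's own z axis and vertical below 0.04 rad and contact force between the fingers and cap below 0.05 N and value of joint scale_reading below 0.004 m), for 0.2 s.
2. the lock button is pressed in while the arm is still parked (value of joint lock_press above 0.0035 m and value of joint scale_reading below 0.006 m), for 0.05 s.
At the end, for the whole second after the job is handed in: The arm is held still by the fingers with the scale within 3 mm of 60 mm (the fingers press on the arm or its button with more than 2 N), and the cap rests untouched on the drum, within 3 mm of its axis, its spigot within 1.5 mm of fully home and level within 0.04 rad (value of joint scale_reading between 0.057 and 0.063 m and velocity of joint scale_reading between -0.01 and 0.01 m/s and contact force between the fingers and gauge_arm above 2 N and horizontal distance between cap and rim below 0.003 m and z of cap in the frame of rim below -0.0045 m and angle between cap's own z axis and vertical below 0.04 rad and linear speed of cap below 0.02 m/s and contact force between the arm and cap below 0.05 N); the arm keeps its last pose, push and grip.
It fails at once if a bystander (glue bottle, paint pot or figure) is moved more than 15 mm or knocked over (distance of any of glue, pot_ochre, figure_red from where it was at the start of the episode above 0.015 m or angle between any of glue, pot_ochre's own z axis and vertical above 0.5 rad).
It also fails if it takes over 48 s, if anything falls off the work surface, if the arm or the gripper's body presses on something with over 40 N, if the wrist force passes 120 N, or if a joint passes its speed limit or range.

### The arm

A 6-joint arm with a two-finger parallel gripper is mounted at the origin on a cart in front of the work surface, level with it; the furniture and walls round the work are solid. World frame = base frame: x ahead of the robot, y to its left, z up, the work surface at z = 0. Lengths are in m, angles in rad, forces in N, time in s.
With the tool pointing down it reaches from about 0.375 to 0.975 m from the base axis. Payload 3.8 kg.
Tool frame: the origin (TCP) lies on the centre line of the jaws, within the pads' length; the fingertips stand 14 mm ahead of it and the grasp point (between the pads) lies 5 mm behind it; z points along the fingers, y is the line along which they close (so a half turn about z gives the same grasp; the last joint's range is limited). The gripper opens to 85 mm and grips with 20 to 120 N. Pads are 22 mm wide; open, the fingers measure 114 mm over their backs; the gripper's body (76 mm by 85 mm) begins 54 mm behind the grasp point. The pads swing forward as they close: fully open they stand 13 mm farther back than shut.
Start: joints at [-1.221, 0.264, 1.604, -0, 1.274, -0.037], TCP at [0.255, -0.625, 0.245] pointing down, gripper open.
Joint ranges: [-2.63, 2.63], [-0.94, 2.18], [0.31, 2.57], [-1.31, 4.45], [0, 2.66], [-2.55, 2.55]. Speed limits (rad/s): [2.57, 2.57, 3.14, 3.14, 3.14, 3.14].

### API

Orientations are given as a rotation vector (axis times angle).
In Python, from workcell import bot, eyes, spot_in gives the robot as it stands.
- The arm moves only by the tool carry_out, never from a script. Its argument "series" is text: rows parted by semicolons, each of 4 numbers parted by spaces: the shift along the world's x, y, z in m, then the turn about the world's z in degrees. In form: tx ty tz roll; .... A call has 1 to 20 rows; each row shifts and turns the commanded pose from where the row before left it; what a row does not reach is not made up. A row lasts 1/8 s, in which the tool goes at most 62.5 mm and 10.7 degrees, less where a joint would pass 70% of its speed; a pose out of reach is approached as far as the arm can. A call is refused whole if a number of a shift passes 0.0625 or a number of a turn 10.7, either way. A call with a gripper value outside its range is refused whole. "jaw" is the gripper command: -1 is shut, 1 is fully open, values between are in proportion, set as the call begins (left out, the last holds). The fingers move at their own pace and stop on an object; "grip_force" is the grip in N (left out, the last holds). Time passes only in rows, so rows that do not move let the fingers close. It gives the time, the measured TCP pose, the force, the opening and the grip force at its end, in the units of the state.
- bot.read_state(): the state, without advancing time (a new reading comes with each control period).
- eyes.read_camera(name): name is "scene" or "side" or "wrist"; returns (picture, depth): 420x560x3 uint8, blue, green, red; 420x560 float32, m along the optical axis (not along the pixel's ray), 0 where there is no reading.
- eyes.get_calibration(name): a dict with "K" (3x3 intrinsics, pixels), "position" and "rotation" of the camera in the world; the wrist camera has in their place "T_tool_cam" (4x4, takes a point from camera to tool coordinates, whose origin is the TCP and whose axes are the flange's). Camera axes: x right, y down, z forward; pixel columns grow to the right and rows downward; lengths in m; the calibration is good to about 2 mm. A picture is of the moment at which its call begins: read the wrist's pose just before it. get_calibration takes no time and is no camera call.
- bot.finish_job(): hands the job in; it is judged then, once.
Trained networks look in the newest picture that a camera, given by its name, has taken for a name from the list of things; names that differ only in an ending like _2 or _b are one class to them, and where a whole thing is asked for, a point or a joint stands for the part that bears it (a point fixed in the world has none). Each returns a list of dicts, best first, with "score" (0 to 1); they miss things now and then, are a little off and sometimes report something else, mostly with a low value. They report only what shows in the picture. A call takes as long as a camera call. They do not tell look-alikes from the thing itself.
- spot_in(camera, target): "rect" ([centre column, centre row, width, height] in pixels, round what is visible of it).
The state is a dict: "time": time; "q": joint angles; "joint_vel": joint speeds; "joint_torque": joint torques, N m; "tool_pos": TCP position; "tcp_rot": TCP orientation; "wrist_force": force on the tool from outside, world axes, zero at the start; "torque": the same for the moment, N m; "width": opening from 0.0 (shut) to 1.0 (fully open); "grip_force": force on a finger pad.
Only numpy, scipy, OpenCV 4.12 (cv2) and the standard library are available. Lean on these libraries where they do the work, as an engineer would, in place of code of your own. Each camera call takes 0.05 s, during which the arm holds its last target. There are 200 camera calls.

## Working session

There is one attempt and no reset: what is moved stays moved. The work goes in short steps, Python scripts to look and compute and a tool call to move; the robot and the scene stay as the last step left them, time stands still between calls to the robot, and variables do not carry over. Pictures are saved under pics/ and viewed, at most 10 in all, crops included, and the job is handed in when it is done.

Besides the shell and the picture viewer there is one more tool, called after "Call:" by a JSON object that holds its "name" and its "arguments". carry_out: Moves the arm, as the interface text tells. Its arguments: {"type":"object","properties":{"series":{"type":"string"},"jaw":{"type":"number"},"grip_force":{"type":"number"}},"required":["series"]}

```bash
mkdir -p pics; ls
cat > h.py <<'E'
import numpy as np, cv2
from scipy.spatial.transform import Rotation as R
from workcell import bot, eyes, spot_in
def pose(cam, st=None):
    c=eyes.get_calibration(cam)
    if 'T_tool_cam' in c:
        T=np.eye(4);T[:3,:3]=R.from_rotvec(st['tcp_rot']).as_matrix();T[:3,3]=st['tool_pos']
        T=T@np.array(c['T_tool_cam'])
    else:
        T=np.eye(4);r=np.array(c['rotation']);T[:3,:3]=r if r.shape==(3,3) else R.from_rotvec(r).as_matrix();T[:3,3]=c['position']
    return np.array(c['K']),T
def shot(cam):
    st=bot.read_state();p,d=eyes.read_camera(cam);K,T=pose(cam,st);return p,d,K,T
def cloud(d,K,T):
    v,u=np.indices(d.shape);P=np.stack([(u-K[0,2])/K[0,0]*d,(v-K[1,2])/K[1,1]*d,d],-1)
    W=P@T[:3,:3].T+T[:3,3];W[d==0]=np.nan;return W
def onplane(u,v,z,K,T):
    r=T[:3,:3]@np.linalg.solve(K,[u,v,1.]);return T[:3,3]+r*(z-T[2,3])/r[2]
def proj(p,K,T):
    q=K@(T[:3,:3].T@(np.asarray(p)-T[:3,3]));return q[:2]/q[2]
E
python3 - <<'E'
from h import *
out=[]
for c in ['scene','side']:
    p,d,K,T=shot(c);cv2.imwrite(f'pics/{c}0.png',p);W=cloud(d,K,T);np.savez(f'{c}0.npz',p=p,W=W,K=K,T=T)
    print(c,T[:3,3].round(3),T[:3,2].round(2))
    for n in ['cap','gauge','gauge_arm','button_face','glue','pot_ochre','figure_red']:
        for r in spot_in(c,n)[:4]:
            u,v=[int(x) for x in r['rect'][:2]];print(n,round(r['score'],2),np.round(r['rect']),W[min(v,419),min(u,559)].round(3))
print(bot.read_state()['time'])
E
```

```text
pics
scene [ 0.173 -0.443  0.604] [ 0.48  0.66 -0.58]
cap 0.75 [227. 238.  16.  10.] [0.506 0.209 0.015]
cap 0.73 [211. 272.  20.  20.] [0.42  0.129 0.016]
cap 0.68 [194. 239.  22.  15.] [0.436 0.245 0.017]
gauge 0.87 [308. 301.  96. 110.] [ 0.534 -0.056  0.025]
gauge 0.44 [273. 208.   9.  46.] [0.631 0.201 0.057]
gauge_arm 0.66 [310. 258.  23.  24.] [ 0.536 -0.049  0.129]
button_face 0.39 [300. 262.   8.   8.] [ 0.52  -0.041  0.121]
glue 0.89 [271. 206.   9.  42.] [0.628 0.205 0.061]
pot_ochre 0.58 [393. 265.  17.  21.] [ 0.728 -0.09   0.04 ]
pot_ochre 0.42 [309. 260.  23.  26.] [ 0.531 -0.052  0.126]
side [ 1.345 -0.022  0.756] [-0.75  0.13 -0.65]
cap 0.79 [328. 195.  17.  11.] [0.451 0.249 0.016]
cap 0.73 [215. 197.  28.  22.] [ 0.554 -0.032  0.118]
cap 0.72 [282. 195.  19.  14.] [0.44  0.132 0.016]
cap 0.45 [316. 213.  20.  10.] [0.509 0.206 0.01 ]
gauge 0.96 [217. 215. 112.  67.] [ 0.499 -0.034  0.022]
gauge_arm 0.85 [216. 193.  23.  14.] [ 0.549 -0.031  0.125]
glue 0.65 [198. 297.  20.  30.] [ 0.76  -0.079  0.041]
glue 0.58 [332. 240.  17.  34.] [0.648 0.212 0.051]
pot_ochre 0.9 [197. 298.  15.  28.] [ 0.76  -0.082  0.039]
0.8
```

Run:
```python
import cv2,numpy as np
a=cv2.imread('pics/scene0.png')[180:380,170:420];b=cv2.imread('pics/side0.png')[160:360,140:390]
cv2.imwrite('pics/c0.png',np.hstack([cv2.resize(a,(400,320),interpolation=2),cv2.resize(b,(400,320),interpolation=2)]))
```

```text
(no output)
```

View pics/c0.png

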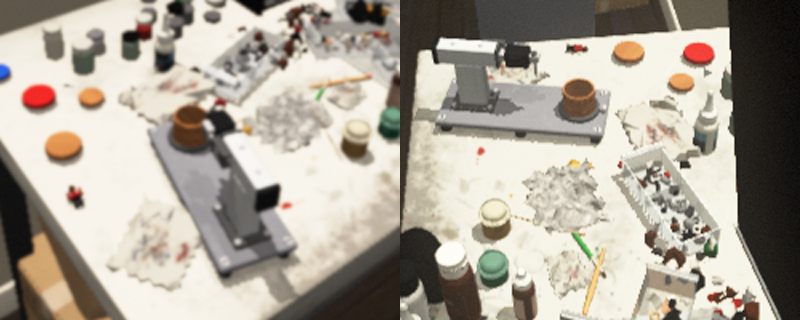

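View pics/scene0.png

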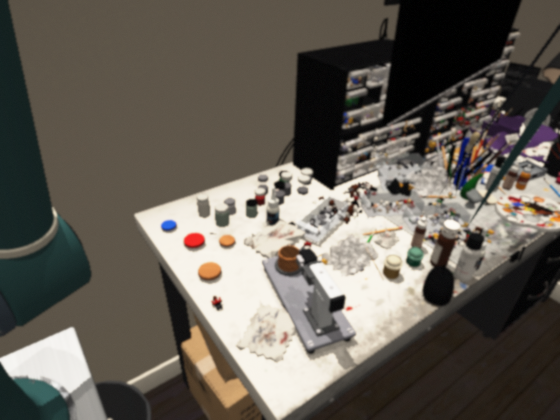

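The cap is the larger orange disc at scene (210,271) and side crop (628,50). The gauge drum is at scene (289,259), with its arm behind and to the right. The figure is at scene (216,301).

Run:
```python
from h import *
for c in ['scene','side']:
    f=np.load(c+'0.npz');W=f['W'];h=cv2.cvtColor(f['p'],cv2.COLOR_BGR2HSV)
    x,y,z=W[...,0],W[...,1],W[...,2]
    m=(h[...,0]>5)&(h[...,0]<22)&(h[...,1]>120)
    k=m&(np.hypot(x-.432,y-.13)<.04)&(z>.011)&(z<.022)
    (cx,cy),r=cv2.minEnclosingCircle(W[k][:,:2].astype(np.float32));print(c,'cap',k.sum(),cx,cy,r,np.median(z[k]))
    k=m&(abs(x-.53)<.1)&(abs(y)<.1)&(z>.058)&(z<.070);
    if k.sum(): print('rim',k.sum(),cv2.minEnclosingCircle(W[k][:,:2].astype(np.float32)))
    k=(abs(x-.53)<.15)&(y<.1)&(y>-.25)&(z>.122)&(z<.14)
    print('sleeve',k.sum(),cv2.minAreaRect(W[k][:,:2].astype(np.float32)),np.median(z[k]))
    k=(abs(x-.53)<.15)&(y<.15)&(y>-.25)&(z>.018)&(z<.028)
    print('plate',k.sum(),cv2.minAreaRect(W[k][:,:2].astype(np.float32)))
    k=(np.hypot(x-.37,y-.1)<.1)&(z<.03)&(h[...,0]>170)&(h[...,1]>150);print('fig',k.sum(),W[k].mean(0) if k.any() else 0)
```

```text
scene cap 279 0.42034947872161865 0.13306155800819397 0.023293059319257736 0.0164869216604403
rim 88 ((0.5595352053642273, 0.04181591048836708), 0.023406006395816803)
sleeve 982 ((0.5249332189559937, -0.08183753490447998), (0.14301623404026031, 0.036403294652700424), 74.81196594238281) 0.12789315478574861
plate 3015 ((0.5400582551956177, -0.007058367133140564), (0.28025752305984497, 0.3113339841365814), 0.3485614061355591)
fig 2 [0.39384789 0.04976501 0.00752705]
side cap 170 0.4231504797935486 0.13962362706661224 0.02492900751531124 0.013619131874164414
rim 74 ((0.5601475834846497, 0.044907212257385254), 0.0248313769698143)
sleeve 453 ((0.5262037515640259, -0.07872437685728073), (0.1403704136610031, 0.035525329411029816), 75.16383361816406) 0.1253924326041983
plate 2341 ((0.5920782089233398, 0.00031515955924987793), (0.3264975845813751, 0.18155187368392944), 76.31916046142578)
fig 0 0
```

Run:
```python
from h import *
for c,uv in [('scene',(216,301))]:
    f=np.load(c+'0.npz');print(onplane(*uv,.006,f['K'],f['T']))
s=bot.read_state();print(s['tool_pos'],s['tcp_rot'],s['wrist_force']);M=R.from_rotvec(s['tcp_rot']).as_matrix();print(M.round(3));print(eyes.get_calibration('wrist'))
```

```text
[0.39444371 0.05721938 0.006     ]
[ 0.25461537 -0.62513995  0.24532467] [3.08298405e+00 6.03700010e-01 2.75576214e-05] [1.18192222 0.01349403 0.52718734]
[[ 0.926  0.377  0.   ]
 [ 0.377 -0.926 -0.   ]
 [ 0.     0.    -1.   ]]
{'K': array([[336.17165762,   0.        , 280.15119781],
       [  0.        , 336.17165762, 214.11072717],
       [  0.        ,   0.        ,   1.        ]]), 'T_tool_cam': array([[-5.81877324e-04, -9.56228897e-01, -2.92619134e-01,
         7.40540077e-02],
       [ 9.99999786e-01, -4.68526351e-04, -4.57450479e-04,
        -1.82265288e-04],
       [ 3.00327592e-04, -2.92619337e-01,  9.56228965e-01,
        -1.28548638e-01],
       [ 0.00000000e+00,  0.00000000e+00,  0.00000000e+00,
         1.00000000e+00]])}
```

Call:
{"name": "carry_out", "arguments": {"series": "0.024 0.0543 0 3.79;0.024 0.0543 0 3.79;0.024 0.0543 0 3.79;0.024 0.0543 0 3.79;0.024 0.0543 0 3.79;0.024 0.0543 0 3.79;0.024 0.0543 0 3.79;0 0.0543 0 3.79;0 0.0543 0 3.79;0 0.0543 0 3.79;0 0.0543 0 3.79;0 0.0543 -0.02 3.79;0 0.0543 -0.03 3.79;0 0.0543 -0.045 3.79;0 0 0 0;0 0 0 0", "jaw": 1, "grip_force": 30}}

```text
time: 2.8
tool_pos: [0.4228, 0.1289, 0.1557]
tcp_rot: [2.488, 1.918, -0.0]
wrist_force: [-0.3, -0.7, 0.0]
width: 1.0
grip_force: 0.0
```

```bash
cat > cap.py <<'E'
from h import *
import sys
p,d,K,T=shot('wrist');W=cloud(d,K,T);cv2.imwrite(sys.argv[1],p)
h=cv2.cvtColor(p,cv2.COLOR_BGR2HSV);x,y,z=np.moveaxis(W,-1,0)
k=(h[...,0]>4)&(h[...,0]<24)&(h[...,1]>110)&(abs(z-.016)<.006)
n,l,s,c=cv2.connectedComponentsWithStats(k.astype(np.uint8))
i=1+s[1:,4].argmax();k=l==i
cn=max(cv2.findContours(k.astype(np.uint8),0,1)[0],key=len)[:,0]
P=np.array([onplane(u,v,.016,K,T)[:2] for u,v in cn],np.float32)
print('cap',cv2.minEnclosingCircle(P),cv2.fitEllipse(P),np.median(z[k]),c[i])
s=bot.read_state();print(s['time'],s['tool_pos'].round(4) if hasattr(s['tool_pos'],'round') else s['tool_pos'],s['wrist_force'])
M=R.from_rotvec(s['tcp_rot']).as_matrix();print('yaw y',np.degrees(np.arctan2(M[1,1],M[0,1])))
E
python3 cap.py pics/w1.png
```

```text
cap ((0.41987061500549316, 0.13790974020957947), 0.02417549304664135) ((0.4198364019393921, 0.13795407116413116), (0.04712127149105072, 0.04726128652691841), 26.391700744628906) 0.016006205544591534 [274.55615592 195.17522192]
2.85 [0.4235 0.1285 0.1564] [ 0.2360431  -0.99561326 -0.12591972]
yaw y -14.804583795392377
```

View pics/w1.png

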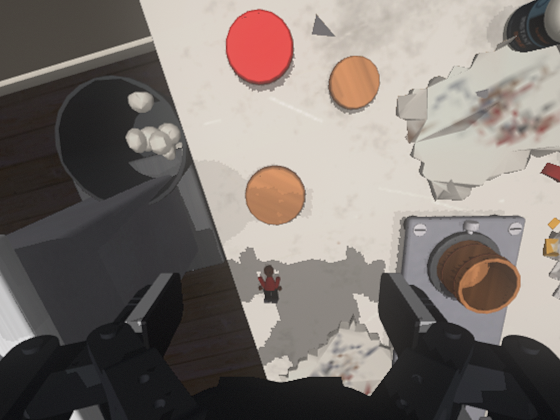

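Cap is at (275,195), drum rim at (486,285), and the figure at (268,285) is clear of the fingers. I'll take the rim and plate angle from this view too.

Call:
{"name": "carry_out", "arguments": {"series": "-0.0034 0.009 -0.03 -0.2;0 0 -0.05 0;0 0 -0.04 0;0 0 -0.02 0;0 0 0 0", "jaw": 0.5}}

```text
time: 3.48
tool_pos: [0.4191, 0.1365, 0.0151]
tcp_rot: [-2.494, -1.909, 0.002]
wrist_force: [-0.4, -0.6, 0.4]
width: 0.75
grip_force: 0.0
```

Run:
```python
from h import *
s=bot.read_state();print(s['time'],s['tool_pos'],s['wrist_force'],s['width'])
p,d,K,T=shot('wrist');cv2.imwrite('pics/w2.png',p)
```

```text
3.475 [0.41914939 0.13650047 0.01507758] [-0.44821187 -0.59322492  0.3727841 ] 0.7500504098897934
```

View pics/w2.png

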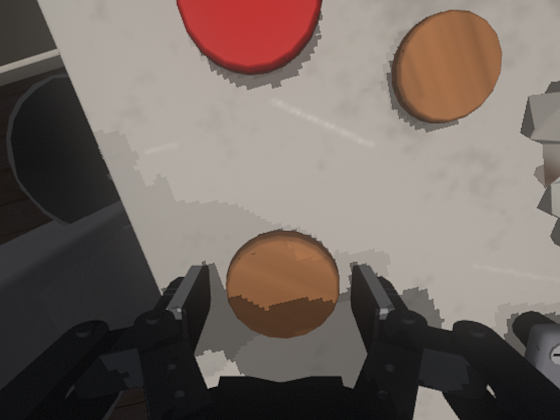

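The cap at (283,283) is between the pads. Closing on it.

Call:
{"name": "carry_out", "arguments": {"series": "0 0.001 0 0;0 0 0 0;0 0 0 0;0 0 0 0;0 0 0 0;0 0 0 0", "jaw": -1, "grip_force": 30}}

```text
time: 4.28
tool_pos: [0.4214, 0.1389, 0.0175]
tcp_rot: [2.49, 1.912, 0.005]
wrist_force: [-0.5, -3.2, 6.6]
width: 0.564
grip_force: 30.8
```

Call:
{"name": "carry_out", "arguments": {"series": "0 0 0.02 0;0 0 0.04 0;0 0 0.05 0;0 0 0.05 0;0 0 0 0;0 0 0 0"}}

```text
time: 5.03
tool_pos: [0.4191, 0.1389, 0.1757]
tcp_rot: [2.492, 1.913, 0.002]
wrist_force: [-0.2, 0.7, -1.2]
width: 0.566
grip_force: 31.5
```

```bash
cat > look.py <<'E'
from h import *
import sys
p,d,K,T=shot('wrist');W=cloud(d,K,T);cv2.imwrite(sys.argv[1],p);np.savez(sys.argv[1][:-4]+'.npz',p=p,W=W,K=K,T=T)
h=cv2.cvtColor(p,cv2.COLOR_BGR2HSV);x,y,z=np.moveaxis(W,-1,0)
o=(h[...,0]>3)&(h[...,0]<24)&(h[...,1]>90)
k=o&(np.hypot(x-.56,y-.043)<.04)&(abs(z-.064)<.004)
if k.sum()>10: print('rim',k.sum(),cv2.minEnclosingCircle(W[k][:,:2].astype(np.float32)))
k=(np.hypot(x-.56,y)<.15)&(abs(z-.024)<.004)
if k.sum()>10: print('plate',k.sum(),cv2.minAreaRect(W[k][:,:2].astype(np.float32)))
k=(np.hypot(x-.52,y+.08)<.12)&(abs(z-.131)<.007)
if k.sum()>10: print('sleeve',k.sum(),cv2.minAreaRect(W[k][:,:2].astype(np.float32)),np.median(z[k]))
s=bot.read_state();tp=np.array(s['tool_pos']);M=R.from_rotvec(s['tcp_rot']).as_matrix()
k=o&(d<.2)&(d>0)
if k.sum()>10:
  C=(W[k]-tp)@M;cc=C[C[:,2]<np.percentile(C[:,2],50)+.003];A=np.c_[C[:,:2],np.ones(len(C))];print('held tool frame',k.sum(),C.min(0),C.max(0),np.median(C,0),'slope',np.linalg.lstsq(A,C[:,2],rcond=None)[0])
print(s['time'],tp,s['wrist_force'],s['width'],s['grip_force'],np.degrees(np.arctan2(M[1,1],M[0,1])))
E
python3 look.py pics/w3.png
```

```text
rim 778 ((0.5578920841217041, 0.04307866841554642), 0.023100772872567177)
plate 7020 ((0.547798752784729, 0.0016033649444580078), (0.2832541763782501, 0.09623955935239792), 76.12849426269531)
held tool frame 9156 [-0.0245168  -0.02394096 -0.00151711] [0.02427525 0.02432409 0.01050383] [2.38199276e-03 6.22354688e-05 5.84230758e-04] slope [ 0.04397216 -0.00379679  0.00083709]
5.075 [0.4183211  0.13869976 0.17454189] [-0.02459788 -0.89370342 -0.83169624] 0.5628256875225007 31.48509270977229 -14.978568957638018
```

View pics/w3.png

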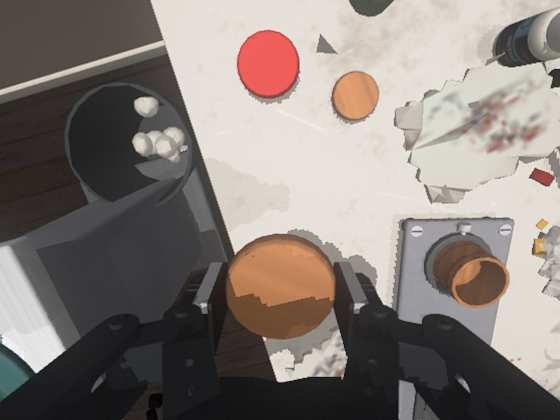

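Cap held centred, at (281,285). Moving it to just behind the drum for a close view of the rim.

Call:
{"name": "carry_out", "arguments": {"series": "0.0318 -0.036 0.01 0;0.0318 -0.036 0 0;0.0318 -0.036 0 0;0.0318 -0.036 0 0;0 0 0 0;0 0 0 0"}}

```text
time: 5.82
tool_pos: [0.5448, -0.0049, 0.1832]
tcp_rot: [-2.49, -1.91, 0.005]
wrist_force: [0.5, 0.8, -0.5]
width: 0.56
grip_force: 31.5
```

```bash
python3 look.py pics/w4.png
python3 - <<'E'
from h import *
f=np.load('pics/w4.npz');W=f['W'];K=f['K'];T=f['T']
# rim outer edge: fit in ellipse of pixels with z>0.058
x,y,z=np.moveaxis(W,-1,0)
k=((np.hypot(x-.56,y-.043)<.035)&(abs(z-.064)<.003)).astype(np.uint8)
c=max(cv2.findContours(k,0,1)[0],key=len)[:,0]
P=np.array([onplane(u,v,.064,K,T)[:2] for u,v in c],np.float32);print('z',np.median(z[k>0]),cv2.minEnclosingCircle(P),cv2.fitEllipse(P))
E
```

```text
rim 779 ((0.5582539439201355, 0.0428084097802639), 0.022840309888124466)
plate 15098 ((0.5619516968727112, -0.011908993124961853), (0.2794279456138611, 0.21100066602230072), 39.036861419677734)
sleeve 1710 ((0.5221080183982849, -0.08262164890766144), (0.03913235664367676, 0.03357432037591934), 76.531005859375) 0.12786914591624693
held tool frame 9164 [-0.02529219 -0.04533074 -0.04573318] [0.02311508 0.02381918 0.01084323] [ 0.00143093 -0.00051667  0.00221083] slope [0.04678807 0.00345114 0.00249335]
5.875 [ 0.54478175 -0.00444794  0.18369191] [ 0.36328448  0.48075769 -0.6380436 ] 0.5610929051004154 31.52950532035902 -14.964939879368453
z 0.06386077836437962 ((0.55845046043396, 0.042825452983379364), 0.02283703163266182) ((0.5584368109703064, 0.04283475875854492), (0.04461940750479698, 0.044722411781549454), 36.48930358886719)
```

View pics/w4.png

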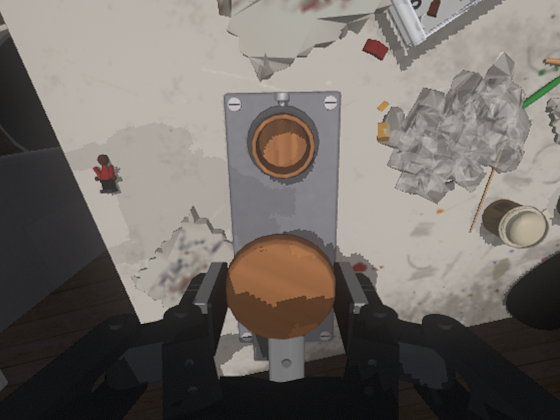

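Rim is at (284,147), clear and square to the gripper. Lowering the cap in stages.

Call:
{"name": "carry_out", "arguments": {"series": "0.0067 0.0238 0 0;0.0067 0.0238 0 0;0 0 0 0;0 0 -0.04 0;0 0 -0.04 0;0 0 -0.012 0;0 0 0 0;0 0 0 0"}}

```text
time: 6.88
tool_pos: [0.5612, 0.0425, 0.0952]
tcp_rot: [2.491, 1.912, 0.004]
wrist_force: [0.2, 0.2, 0.2]
width: 0.562
grip_force: 31.5
```

Call:
{"name": "carry_out", "arguments": {"series": "0 0 -0.004 0;0 0 -0.004 0;0 0 -0.003 0;0 0 0 0"}}

```text
time: 7.38
tool_pos: [0.5595, 0.0425, 0.082]
tcp_rot: [-2.492, -1.913, 0.001]
wrist_force: [-0.2, -0.5, 0.2]
width: 0.561
grip_force: 31.5
```

Call:
{"name": "carry_out", "arguments": {"series": "0 0 -0.002 0;0 0 -0.002 0;0 0 0 0;0 0 0 0"}}

```text
time: 7.88
tool_pos: [0.5601, 0.0427, 0.0789]
tcp_rot: [2.492, 1.913, 0.001]
wrist_force: [-1.3, 2.1, 4.7]
width: 0.563
grip_force: 31.9
```

Call:
{"name": "carry_out", "arguments": {"series": "-0.0007 0.001 0 0;0 0 -0.0015 0;0 0 0 0;0 0 0 0"}}

```text
time: 8.38
tool_pos: [0.5589, 0.0435, 0.0765]
tcp_rot: [-2.492, -1.913, 0.001]
wrist_force: [0.2, 0.5, -0.8]
width: 0.563
grip_force: 31.5
```

It has slipped in with no force. Continuing down.

Call:
{"name": "carry_out", "arguments": {"series": "0 0 -0.0015 0;0 0 -0.0012 0;0 0 0 0;0 0 0 0"}}

```text
time: 8.88
tool_pos: [0.5591, 0.0435, 0.0755]
tcp_rot: [-2.492, -1.913, 0.0]
wrist_force: [-4.6, 0.4, 9.5]
width: 0.562
grip_force: 32.2
```

Call:
{"name": "carry_out", "arguments": {"series": "-0.0006 0 0 0;0 0 0 0;0 0 -0.001 0;0 0 0 0;0 0 0 0"}}

```text
time: 9.5
tool_pos: [0.5591, 0.0435, 0.0755]
tcp_rot: [2.492, 1.913, 0.001]
wrist_force: [-5.2, 0.7, 13.5]
width: 0.562
grip_force: 32.5
```

Call:
{"name": "carry_out", "arguments": {"series": "0 0 0 0;0 0 0 0;0 0 0 0;0 0 0 0", "jaw": 0.6}}

```text
time: 10.0
tool_pos: [0.5583, 0.0434, 0.0728]
tcp_rot: [-2.492, -1.913, 0.001]
wrist_force: [0.9, -0.2, -0.3]
width: 0.801
grip_force: 0.0
```

Call:
{"name": "carry_out", "arguments": {"series": "0 0 0.03 0;0 0 0.05 0;0 0 0.05 0;0 0 0 0;-0.0065 -0.024 0 0;-0.0065 -0.024 0 0;0 0 0 0;0 0 0 0"}}

```text
time: 11.0
tool_pos: [0.5452, -0.0041, 0.2024]
tcp_rot: [-2.492, -1.912, 0.001]
wrist_force: [-0.0, 0.6, 0.2]
width: 0.806
grip_force: 0.0
```

```bash
python3 look.py pics/w5.png
python3 - <<'E'
from h import *
f=np.load('pics/w5.npz');W=f['W'];K=f['K'];T=f['T'];p=f['p']
x,y,z=np.moveaxis(W,-1,0)
h=cv2.cvtColor(p,cv2.COLOR_BGR2HSV)
k=(np.hypot(x-.56,y-.043)<.035)&(abs(z-.074)<.007)
k=cv2.erode(k.astype(np.uint8),None);c=max(cv2.findContours(k,0,1)[0],key=len)[:,0]
P=np.array([onplane(u,v,.074,K,T)[:2] for u,v in c],np.float32);print(cv2.minEnclosingCircle(P))
q=W[k>0];m=np.hypot(q[:,0]-.559,q[:,1]-.043)<.02;q=q[m];A=np.c_[q[:,:2]-q[:,:2].mean(0),np.ones(len(q))]
print('top z, slope',np.linalg.lstsq(A,q[:,2],rcond=None)[0])
k=(np.hypot(x-.56,y-.043)<.06)&(abs(z-.024)<.004);print('plate z',np.median(z[k]))
for n in ['gauge_arm','button_face','needle_tip']:
  for r in spot_in('wrist',n)[:2]:
    u,v=[int(a) for a in r['rect'][:2]];print(n,r['score'],r['rect'],W[v,u])
E
```

```text
rim 51 ((0.557138204574585, 0.04895878583192825), 0.023965956643223763)
plate 16755 ((0.5622946619987488, -0.010962724685668945), (0.2794496417045593, 0.2104840874671936), 38.60464096069336)
sleeve 4187 ((0.5269290804862976, -0.0643710196018219), (0.1116677075624466, 0.03439886122941971), 74.57339477539062) 0.12746920180196866
11.05 [ 0.54537665 -0.00398307  0.2025339 ] [-0.32059193 -0.20250498  0.53190009] 0.7970263610848227 0.0 -14.975336243338552
((0.5582632422447205, 0.042104411870241165), 0.023849178105592728)
top z, slope [-0.00182697  0.00020702  0.07404961]
plate z 0.024027442704124713
gauge_arm 0.67 [281.1, 266.9, 53.9, 79.8] [ 0.53879585 -0.02745412  0.12668268]
button_face 0.88 [262.1, 283.0, 11.5, 45.2] [ 0.52205425 -0.03894884  0.12155218]
needle_tip 0.71 [279.3, 264.9, 52.8, 78.9] [ 0.53771428 -0.02631701  0.12533294]
```

View pics/w5.png

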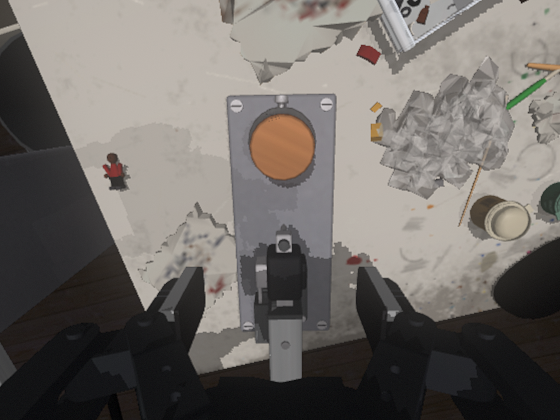

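Cap top is at 74.0 mm and level, so it's home: cap at (282,147), grip block at (284,270), button at (262,283). Going to the grip.

Call:
{"name": "carry_out", "arguments": {"series": "-0.0042 -0.0167 0 0;-0.0042 -0.0167 0 0;0 0 -0.03 0;0 0 -0.035 0;0 0 -0.025 0;0 0 0 0;0 0 0 0"}}

```text
time: 12.08
tool_pos: [0.5377, -0.0386, 0.1142]
tcp_rot: [2.492, 1.912, 0.001]
wrist_force: [1.1, -0.1, 0.4]
width: 0.796
grip_force: 0.0
```

Run:
```python
from h import *
p,d,K,T=shot('wrist');cv2.imwrite('pics/w6.png',p);s=bot.read_state();print(s['tool_pos'],s['wrist_force'])
```

```text
[ 0.53823631 -0.03854638  0.11476656] [ 0.188366   -0.01947649  0.84277714]
```

View pics/w6.png

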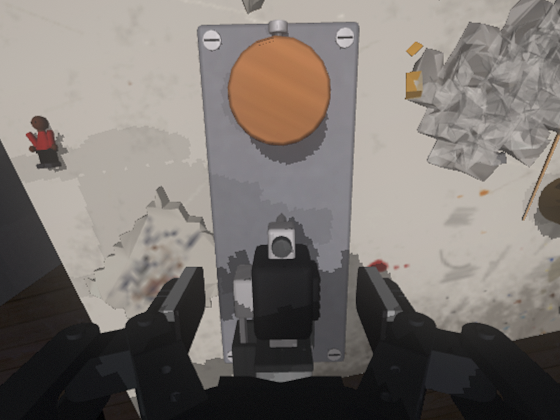

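The grip block (284,290) is centred between the fingers and the button (242,295) is opposite the left pad. Lower 3 mm and pinch.

Call:
{"name": "carry_out", "arguments": {"series": "0 0 -0.003 0;0 0 0 0;0 0 0 0;0 0 0 0;0 0 0 0;0 0 0 0;0 0 0 0", "jaw": -1, "grip_force": 35}}

```text
time: 13.0
tool_pos: [0.5385, -0.0382, 0.1112]
tcp_rot: [2.49, 1.912, 0.003]
wrist_force: [5.1, -1.7, 5.2]
width: 0.341
grip_force: 41.4
```

Call:
{"name": "carry_out", "arguments": {"series": "0.0008 0 0 0;0.0013 0.0048 0 0;0.0013 0.0048 0 0;0.0026 0.0097 0 0;0.0026 0.0097 0 0;0.0026 0.0097 0 0;0.0026 0.0097 0 0;0.0013 0.0048 0 0;0.0013 0.0048 0 0;0 0 0 0;0 0 0 0;0 0 0 0"}}

```text
time: 14.5
tool_pos: [0.5529, 0.0194, 0.1112]
tcp_rot: [2.492, 1.913, -0.003]
wrist_force: [-1.8, -3.7, 10.8]
width: 0.345
grip_force: 40.6
```

```bash
python3 look.py pics/w7.png
python3 - <<'E'
from h import *
for c in ['scene','side']:
    p,d,K,T=shot(c);cv2.imwrite(f'pics/{c}7.png',p)
f=np.load('pics/w7.npz');p=f['p'];s=cv2.imread('pics/scene7.png')[210:330,240:400];t=cv2.imread('pics/side7.png')[160:280,150:310]
cv2.imwrite('pics/m7.png',np.vstack([cv2.resize(p[150:,130:430],(800,600))[:300],np.hstack([cv2.resize(s,(400,300)),cv2.resize(t,(400,300))])]))
E
```

```text
rim 147 ((0.5595288276672363, 0.04871249943971634), 0.02407228946685791)
plate 15238 ((0.5742359161376953, 0.012301355600357056), (0.2534711956977844, 0.19946002960205078), 27.822599411010742)
sleeve 6001 ((0.5518344640731812, 0.01868114247918129), (0.03260231018066406, 0.061405450105667114), 70.40187072753906) 0.12710455746098315
held tool frame 6183 [ 0.00371769 -0.02510995 -0.00158012] [0.13728381 0.12079718 0.09877091] [ 2.96308797e-02 -9.65911430e-05  3.72816660e-02] slope [0.34691393 0.13166686 0.02863294]
14.55 [0.55290322 0.01936982 0.11117493] [-0.62151513 -3.50691447 10.88530077] 0.34296448344299546 40.63206195831299 -14.95406871602353
```

View pics/m7.png

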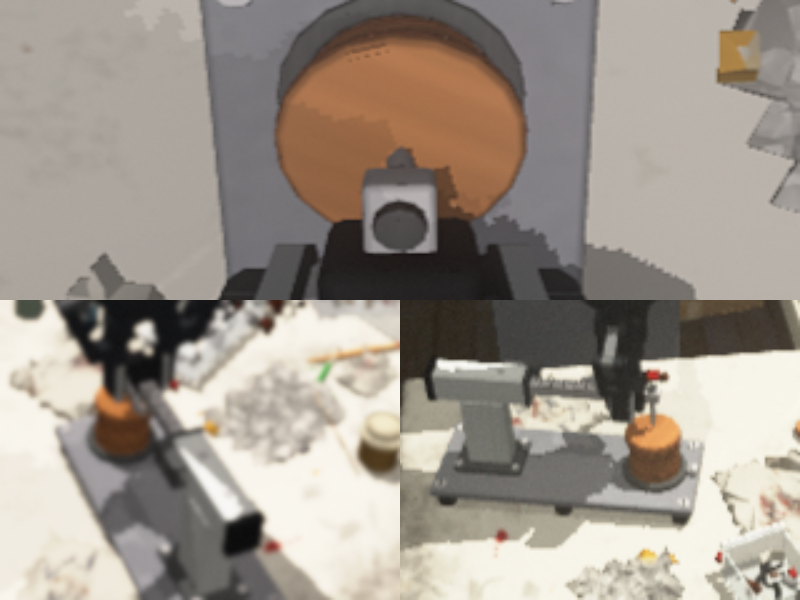

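Run:
```python
from h import *
f=np.load('pics/w7.npz');W=f['W'];K=f['K'];T=f['T']
g=lambda P:np.array([(P[0]-.5584)*.9659-(P[1]-.0428)*.2588,(P[0]-.5584)*.2588+(P[1]-.0428)*.9659,P[2]])
for r in range(222,270,4): print(r,(g(W[r,280])*1e3).round(1),(g(W[r,289])*1e3).round(1))
x,y,z=np.moveaxis(W,-1,0);k=(np.hypot(x-.558,y-.043)<.04)&(abs(z-.074)<.003);print(k.sum(),np.median(z[k]))
_,_,K6,_=K,0,K,0
```

```text
222 [ 0.1  1.7 92.9] [ 4.7 -4.7 73.8]
226 [1.000e-01 6.100e+00 1.112e+02] [  3.8   5.8 110.5]
230 [1.000e-01 5.900e+00 1.154e+02] [  3.7   6.  115.8]
234 [  0.2   5.1 117.8] [  3.6   5.7 119.4]
238 [  0.2   3.7 118.5] [  3.6   3.8 118.9]
242 [  0.2   3.2 121.3] [  3.6   2.3 119.2]
246 [  0.2   2.5 123.6] [  3.6   1.1 120.2]
250 [  0.2   1.  123.9] [  3.5   1.  123.9]
254 [  0.2  -0.5 124.1] [  3.5  -0.4 124.2]
258 [  0.2  -2.2 124. ] [  3.7  -4.5 119. ]
262 [  0.2  -3.6 124.5] [  3.7  -6.  119.4]
266 [  0.2  -6.1 122.7] [  3.6  -6.3 122.2]
5643 0.07392776481348126
```

Nose front is at gauge y ≈ 6 mm and the knob is centred on about -0.4 mm, which puts the scale at 59–59.5 mm. The cap top is still at 73.9 mm. A small nudge, then hand in.

Call:
{"name": "carry_out", "arguments": {"series": "0.0002 0.0006 0 0;0 0 0 0;0 0 0 0;0 0 0 0;0 0 0 0"}}

```text
time: 15.28
tool_pos: [0.553, 0.0199, 0.1112]
tcp_rot: [2.492, 1.913, -0.003]
wrist_force: [-2.0, -4.8, 10.8]
width: 0.343
grip_force: 40.6
```

Run:
```python
from h import *
s=bot.read_state();print(s['time'],s['tool_pos'],s['wrist_force'],s['grip_force']);print(bot.finish_job())
```

```text
15.275 [0.55301105 0.01988729 0.11115434] [-1.99755152 -4.80975494 10.83854521] 40.598384141922
the job is handed in; nothing more can be done
None
```

I handed the job in at 15.3 s; it returned no verdict. By my measurements the cap is home and level on the drum (top at 73.9 mm), and the gripper is holding the arm, lock button in, at about 60 mm on the scale; I never went near the bystanders.

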